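Set the strip fence of a bench tile saw to a sample strip and lock it

ROBOT

A 6-joint arm with a two-finger parallel gripper is mounted at the origin on the work surface. World frame = base frame: x ahead of the robot, y to its left, z up, the work surface at z = 0. Lengths are in m, angles in rad, forces in N, time in s.
With the tool pointing down it reaches from about 0.35 to 0.85 m from the base axis. Payload 8.1 kg.
Tool frame: the origin (TCP) lies at the centre of the arm's flange, where the gripper is bolted on; the fingertips stand 186 mm ahead of it and the grasp point (between the pads) lies 167 mm ahead of it (robot.grasp_offset is the distance from the TCP to the grasp point, in m); z points along the fingers, y is the line along which they close (so a half turn about z gives the same grasp; the last joint's range is limited). The gripper opens to 93 mm and grips with 3 to 60 N. Pads are 15 mm wide; open, the fingers measure 128 mm over their backs; the gripper's body (75 mm by 188 mm) begins 65 mm behind the grasp point.
Start: joints at [-1.244, 0.13, 1.488, -0, 1.523, -0.085], TCP at [0.24, -0.55, 0.405] pointing down, gripper open.
Joint ranges: [-2.96, 2.96], [-0.89, 2.26], [0.02, 2.5], [-1.34, 4.48], [0, 2.73], [-2.66, 2.66]. Speed limits (rad/s): [2.39, 2.39, 2.79, 3.14, 3.14, 3.14].

INTERFACE

Orientations are given as a rotation vector (axis times angle).
In Python, from plant import robot gives the robot as it stands.
- The arm moves only by the tool drive_tool, never from a script. Its argument "moves" is one flat list of numbers, 7 for each row, row after row: the finger opening in mm, from 0 to 93, then the shift along the tool's x, y, z in mm, then the turn, a rotation vector about the tool's x, y, z in degrees. A call has 1 to 8 rows; each row shifts and turns the commanded pose from where the row before left it, along the tool's axes as they then stand; what a row does not reach is not made up. A row lasts 1/10 s, in which the tool goes at most 50 mm and 8.59 degrees, less where a joint would pass 70% of its speed; a pose out of reach is approached as far as the arm can. A call is refused whole if a number of a shift passes 50 or a number of a turn 8.59, either way. A call with a gripper value outside its range is refused whole. The fingers move at their own pace and stop on an object; "grip_force" is the grip in N (left out, the last holds). Time passes only in rows, so rows that do not move let the fingers close. It gives the time, the measured TCP pose, the force, the opening and the grip force at its end, in the units of the state.
- robot.read_state(): the state, without advancing time (a new reading comes with each control period).
- robot.read_camera(name): name is "scene" or "top" or "wrist"; returns a dict with "color" (420x560x3 uint8, red, green, blue), "depth" (420x560 float32, m along the optical axis (not along the pixel's ray), 0 where there is no reading), "mtx" (3x3 intrinsics, pixels), "R" (3x3) and "t" (3): a world point X has camera coordinates R X + t. Camera axes: x right, y down, z forward; pixel columns grow to the right and rows downward; lengths in m; the calibration is good to about 2 mm. A picture is of the moment at which its call begins.
- robot.close_job(): hands the job in; it is judged then, once.
The state is a dict: "t": time; "q": joint angles; "dq": joint speeds; "joint_torque": joint torques, N m; "tool_pos": TCP position; "orientation": TCP orientation; "force": force on the tool from outside, world axes, zero at the start; "wrist_torque": the same for the moment, N m; "opening": finger opening in m; "gripper_force": force on a finger pad.
Only numpy, scipy, OpenCV 4.12 (cv2) and the standard library are available. Lean on these libraries where they do the work, as an engineer would, in place of code of your own. Each camera call takes 0.05 s, during which the arm holds its last target. There are 200 camera calls.

TASK

The small tile saw (switched off) is to cut strips as wide as the sample strip that lies beside its blade: gently slide the loose fence along its slot until the sample is nipped snugly, without a gap, between fence and blade. Then lock the fence there by pressing its cam lever down until it is firmly tight, feeling for the bite and not forcing it, and leave the other things on the bench as they lie.

Things in the scene. Friction and masses are not known exactly. Their poses are not given: they have to be found in the camera images.
- saw: Low bench tile saw, fixed, switched off: body with a flat steel table 300 mm (x) by 380 mm (y), its surface 110 mm above the bench. Origin: centre of its underside. x is the feed direction along the blade, y across it, z up. The fence lies on the -y side of the blade and slides along the saw's y; both its bolts stand at x = 0.
- blade_side (a point): Middle of the saw blade's flat side that faces the fence (saw x = 0, y = +74 mm), at the height of the saw's table; axes as the saw's. The blade is a diamond disc 115 mm across, 2.4 mm thick, standing 25 mm proud of the table and about 82 mm long near the table.
- guard (a point): Hinge of the clear blade guard on top of the riving knife, 67 mm above the saw's table, 78 mm behind the blade's middle; the guard (22 mm wide) is swung up from here to the rear, to about 150 mm above the table.
- guide_bolt (a point): Foot of the fixed guide bolt in the fence's slot, at the table surface (saw y = -49 mm). Its washer is 19 mm across, its head's top 13 mm above the table.
- fence: Loose strip fence, 0.45 to 0.7 kg, slides on the table at 2 to 5 N: rail 180 mm long (x), 16 mm wide (y), 45 mm high, with a foot plate 64 mm wide, 5 mm thick, that runs from the rail's back to y = -150 mm. A 9 mm slot along y in the plate rides on two 8 mm bolts: some 50 mm of travel, about 1 degree of twist. Origin: centre of the rail's underside, on the table; axes near the saw's.
- fence_face (a point): Middle of the rail's face that looks at the blade (+y), 4 mm above the table.
- fence_back (a point): Middle of the rail's back face (-y), 30 mm above the table: a good place to push, above plate and guide bolt. The rail can also be pinched from above across its upper half.
- sample: Loose white ceramic sample strip, 100 mm long (x), 45 mm wide (y), 8 mm thick, 90 g, flat on the saw's table between fence and blade, 3 to 9 mm short of the blade and not quite square to it. Pushed by the fence it slides (about 0.5 N) and squares up on the blade. It chips when squeezed with 15 N. Origin: centre of its underside.
- clamp_bolt: Clamp bolt, fixed upright in the saw's table and through the fence's slot, 60 mm beyond the guide bolt (saw y = -109 mm). Origin: on its axis, at the table surface give or take 2 mm (its height is set by an unseen nut). It carries the cam lever, whose pivot lies 32 mm above this origin.
- clamp_pad: Loose square steel pad round the clamp bolt, 34 x 34 mm, 12 mm thick, lying on the fence's plate, 1 to 4.5 mm below the cam while the lever is up; the cam presses it onto the plate. Origin: centre of its underside, 5 mm above the saw's table.
- cam_lever: Black cam lever on the clamp bolt, 100 mm long, 14 mm wide, turning about the saw's y. Origin: on its pivot. Loose, it leans to the saw's -x, 45 to 50 degrees above level; pushed down along its arc it tightens, and stays where left. At its tip it moves at 4 to 7 N; from the bite on (40 to 5 degrees, unknown) it stiffens within a few degrees; at 14 to 18 N it is tight; over 25 N strains it.
- lever_tip (a point): Middle of the flat top of the lever's end paddle (30 mm long, 22 mm wide along y, 9 mm thick), 86 mm from the pivot: where a hand pushes. It moves on a circle about the pivot, so follow its arc: pressed straight down while it stands steep, it binds by friction. Seen from the pivot it lies 7 degrees above the lever's own line.
- mug: Blue mug, 82 mm across, 95 mm high, handle at its +y. Origin: centre of its underside.
- nippers: Tile nippers lying flat, 180 mm long along x, 20 mm high. Origin: under the rivet.
- blower: Standing black rubber air bulb, 62 mm across, 110 mm high. Origin: centre of its underside.
- grout_glue: White glue bottle, 60 mm across, 170 mm high. Origin: centre of its underside.
- offcut: Square white tile offcut, 48 x 48 x 8 mm, lying on the saw's table behind the fence's plate. Origin: centre of its underside.
- pencil: Pencil 140 mm long (x), 8 mm thick, lying on the saw's table beyond the blade. Origin: under its middle.
There are look-alikes about, which are no part of the job. Leave any green or orange look-alike of the sample alone.

How it is judged:
On the way, in this order (a step that is already met when the one before it is completed fails the run):
1. with the clamp still loose, the fence has pushed the sample against the blade and presses on it (contact force between fence and sample above 0.5 N and y of fence_face in the frame of blade_side above -0.0465 m and y of sample in the frame of blade_side above -0.024 m and contact force between clamp_pad and fence below 5 N), for 0.1 s.
2. the cam lever is pressed down until the clamp pad holds the fence's plate (contact force between clamp_pad and fence above 40 N), for 0.2 s.
At the end, for the whole second after the job is handed in: Sample flat and snug between fence and blade: fence face 45 mm from the blade and sample against it, each within 1.5 mm, both square to the blade within 0.02 rad, sample within 40 mm of the blade's middle; the clamp pad presses the fence plate with over 40 N; all at rest (y of fence_face in the frame of blade_side between -0.0465 and -0.0435 m and y of sample in the frame of blade_side between -0.024 and -0.021 m and x of sample in the frame of blade_side between -0.04 and 0.04 m and z of sample in the frame of blade_side between -0.003 and 0.003 m and angle between the x axis of each of fence, sample and the x axis of saw, either way round below 0.02 rad and contact force between clamp_pad and fence above 40 N and linear speed of each of fence, sample below 0.005 m/s); the robot touches nothing.
It fails at once if the sample is squeezed by the fence with more than 15 N (contact force between fence and sample above 15 N).
It fails at once if the cam lever is pressed with more than 25 N (contact force between any of the fingers, the arm and cam_lever above 25 N).
It fails at once if a bystander (mug, nippers, air bulb, glue bottle, offcut or pencil) is moved by more than 15 mm (distance of any of mug, nippers, blower, grout_glue, offcut, pencil from where it was at the start of the episode above 0.015 m).
It also fails if it takes over 61 s, if anything falls off the work surface, if the arm or the gripper's body presses on something with over 40 N, if the wrist force passes 120 N, or if a joint passes its speed limit or range.

## Working session

There is one attempt and no reset: what is moved stays moved. The work goes in short steps, Python scripts to look and compute and a tool call to move; the robot and the scene stay as the last step left them, time stands still between calls to the robot, and variables do not carry over. Pictures are saved under pics/ and viewed, at most 10 in all, crops included, and the job is handed in when it is done.

Besides the shell and the picture viewer there is one more tool, called after "Call:" as a command line: name --argument value ..., lists and objects as JSON in quotes. drive_tool: Moves the arm, as the interface text tells. Its arguments: {"type":"object","properties":{"moves":{"type":"array","items":{"type":"number"}},"grip_force":{"type":"number"}},"required":["moves"]}

```bash
mkdir -p pics; cat > h.py <<'E'
import numpy as np,cv2
from plant import robot
from scipy.spatial.transform import Rotation as Ro
def cam(n,save=None):
    c=robot.read_camera(n)
    if save: cv2.imwrite('pics/'+save,c['color'][...,::-1])
    return c
def cloud(c):
    h,w=c['depth'].shape;v,u=np.mgrid[:h,:w];d=c['depth']
    P=np.stack([(u-c['mtx'][0,2])/c['mtx'][0,0]*d,(v-c['mtx'][1,2])/c['mtx'][1,1]*d,d],-1)
    return (P-c['t'])@c['R']
def ray(c,u,v,z):
    d=c['R'].T@np.linalg.inv(c['mtx'])@[u,v,1];o=-c['R'].T@c['t']
    return o+d*(z-o[2])/d[2]
E
python3 - <<'E'
from h import *
for n in('scene','top'):
    c=cam(n,n+'0.png');np.savez('/tmp/'+n,**c);P=cloud(c)
    print(n,c['mtx'][0,0],-c['R'].T@c['t'])
s=robot.read_state();print(s)
E
```

```text
scene 442.2178628604095 [1.31111033 0.04490823 0.97997592]
top 483.5050727937509 [ 0.37071023 -0.01254322  1.613929  ]
{'t': 0.1, 'q': array([-1.24439966e+00,  1.31091340e-01,  1.48917089e+00, -4.24533999e-05,
        1.52302209e+00, -8.54056194e-02]), 'dq': array([-6.65545864e-04, -2.23586222e-03, -1.27791910e-03,  1.00841132e-03,
       -9.84723590e-05,  6.19418385e-04]), 'joint_torque': array([ 1.69439474e-03, -5.61338139e+01, -4.93096375e+01,  7.70359416e-02,
        2.90545385e-02, -2.17480817e-05]), 'tool_pos': array([ 0.24009913, -0.54963607,  0.40378841]), 'orientation': array([-3.07359362e+00, -6.41957441e-01,  3.85333409e-04]), 'force': array([-1.03020399, -0.31614179, -0.27745191]), 'wrist_torque': array([ 0.01207575, -0.0184539 ,  0.01420244]), 'gripper_force': 0.0, 'opening': 0.0930272988315706}
```

View pics/top0.png

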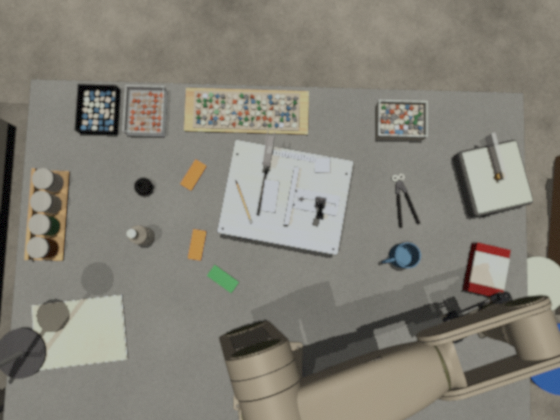

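View pics/scene0.png

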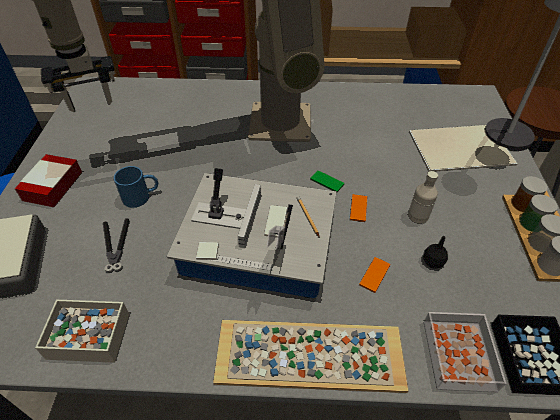

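The top view shows the saw table with corners near (237,142), (353,160), (336,253) and (219,235). The blade is at about (265,190), the fence rail at (292,195) and the lever at (320,208). The scene view shows the lever standing at (217,180), leaning towards the robot.

```bash
python3 - <<'E'
from h import *
allp=[]
for n in('top','scene'):
    c=dict(np.load('/tmp/'+n+'.npz'));P=cloud(c);h=P[...,2]
    m=(np.abs(h-.11)<.012)&(c['depth']>0)
    m=cv2.morphologyEx(m.astype(np.uint8),cv2.MORPH_CLOSE,np.ones((5,5)))
    k,l,st,_=cv2.connectedComponentsWithStats(m);i=1+np.argmax(st[1:,4])
    mm=(l==i)&(np.abs(h-.11)<.012)
    r=cv2.minAreaRect((P[mm][:,:2]*1000).astype(np.float32));print(n,r,np.median(h[mm]))
    print('table noise',np.std(h[mm]),'bench z',np.median(h[(np.abs(h)<.02)]))
    cv2.imwrite('pics/crop_'+n+'.png',cv2.resize(c['color'][135:260,210:360] if n=='top' else c['color'][160:305,165:345],None,fx=4,fy=4,interpolation=cv2.INTER_CUBIC)[...,::-1])
c=dict(np.load('/tmp/top.npz'))
for u,v in[(237,142),(353,160),(336,253),(219,235)]:print(ray(c,u,v,.11))
E
```

```text
top ((572.02392578125, -41.65986633300781), (381.3315734863281, 301.5496826171875), 81.1788101196289) 0.11046248114545763
table noise 0.003969875042907325 bench z 0.0005976073929560427
scene ((572.7001953125, -40.93682861328125), (380.1439208984375, 305.59991455078125), 81.18494415283203) 0.11064848955944742
table noise 0.0030110008532067776 bench z 0.0008330046738898689
[0.73887813 0.11681818 0.11      ]
[ 0.69169172 -0.25165914  0.11      ]
[ 0.39734616 -0.20288156  0.11      ]
[0.44245009 0.16187526 0.11      ]
```

View pics/crop_top.png

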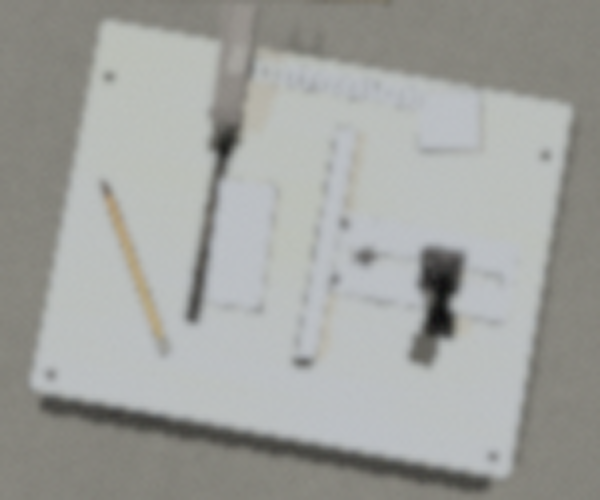

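View pics/crop_scene.png

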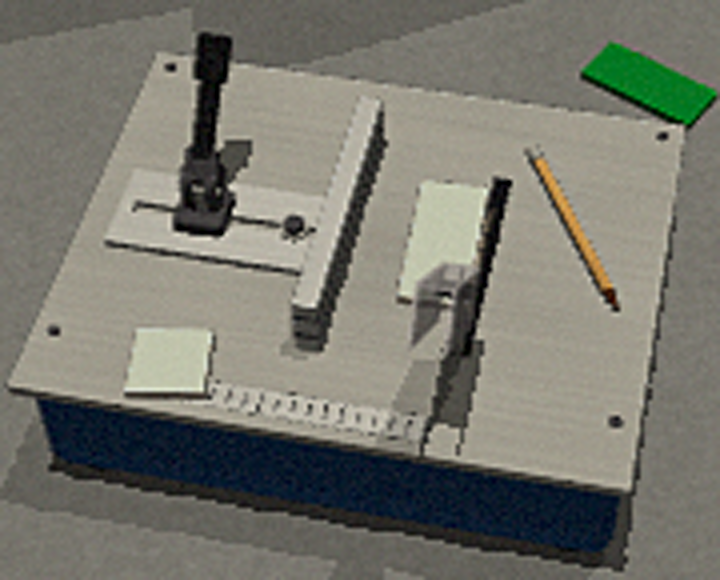

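```bash
cat >> h.py <<'E'
C=np.array([.5723,-.0413,.1105]);Y=np.radians(-8.8)
Rs=Ro.from_euler('z',Y).as_matrix()
def tosaw(P): return (P-C)@Rs
def tow(p): return C+Rs@np.asarray(p,float)
E
python3 - <<'E'
from h import *
for n in('top','scene'):
    c=dict(np.load('/tmp/'+n+'.npz'));S=tosaw(cloud(c))*1000
    x,y,z=S[...,0],S[...,1],S[...,2]
    m=(abs(z-45)<5)&(abs(x)<110)&(y>-60)&(y<50)
    r=cv2.minAreaRect(S[m][:,:2].astype(np.float32));print(n,'rail',m.sum(),r,np.median(z[m]))
    for a in(-70,-35,0,35,70):
        q=m&(abs(x-a)<12); print(a,np.percentile(y[q],[3,50,97]).round(1) if q.any() else 0)
    m=(z>22)&(abs(x+40)<75)&(abs(y+109)<30);L=S[m]
    for a in range(25,130,10):
        q=L[abs(L[:,2]-a)<5]
        if len(q)>2:print('lev z',a,len(q),q.mean(0).round(1),np.ptp(q,0).round())
    print('sample',); m=(z>4)&(z<14)&(y>-5)&(y<66)&(abs(x)<70)
    r=cv2.minAreaRect(S[m][:,:2].astype(np.float32));print(m.sum(),r)
    m=(z>15)&(abs(y-75)<20)&(abs(x)<60);print('blade y',np.median(y[m]),m.sum())
E
```

```text
top rail 262 ((-1.4718475341796875, -17.55376434326172), (15.975314140319824, 178.37820434570312), 89.98043823242188) 44.35739277028861
-70 [-24.9 -18.1 -10.1]
-35 [-25.  -17.2 -10.6]
0 [-24.4 -17.2 -10.4]
35 [-24.4 -18.2 -10.4]
70 [-24.4 -17.2 -10.4]
lev z 25 5 [  -9.9 -100.5   26.3] [28. 19.  7.]
lev z 35 12 [  -4.4 -107.8   37.3] [24. 25.  9.]
lev z 45 22 [  -5.3 -108.2   45.8] [21. 20.  9.]
lev z 55 14 [ -11.8 -110.2   54.6] [ 9. 21.  8.]
lev z 65 13 [ -19.4 -109.2   64.6] [15. 11.  8.]
lev z 75 11 [ -28.1 -108.4   74.6] [10. 12.  9.]
lev z 85 10 [ -36.3 -109.5   85.1] [ 8. 12. 10.]
lev z 95 14 [ -43.5 -107.3   96. ] [ 7. 18.  8.]
lev z 105 24 [ -54.4 -110.3  105.6] [17. 19. 10.]
lev z 115 14 [ -57.1 -108.7  112.5] [11. 18.  8.]
sample
387 ((-0.186248779296875, 31.688413619995117), (70.30713653564453, 138.62208557128906), 88.63190460205078)
blade y 74.2323792866785 16
scene rail 365 ((1.174835205078125, -16.525543212890625), (16.69510269165039, 180.9541473388672), 89.87114715576172) 44.62471196991659
-70 [-23.7 -16.   -8.9]
-35 [-24.  -15.9  -8.6]
0 [-23.5 -15.5  -8.8]
35 [-23.8 -16.7  -9.1]
70 [-24.1 -16.4  -8.6]
lev z 25 11 [   2.4 -105.2   27.1] [17. 23.  5.]
lev z 35 38 [   3.3 -105.    35.3] [21. 24. 10.]
lev z 45 48 [  -0.7 -108.2   44.5] [20. 23. 10.]
lev z 55 43 [  -9.  -107.5   54.4] [21. 22. 10.]
lev z 65 31 [ -17.3 -107.6   65.5] [15. 13. 10.]
lev z 75 27 [ -27.6 -107.3   75.5] [16. 13.  9.]
lev z 85 28 [ -34.4 -108.4   85.4] [12. 13.  9.]
lev z 95 39 [ -41.5 -107.8   95.4] [ 9. 21. 10.]
lev z 105 48 [ -50.  -107.5  105.1] [19. 21. 10.]
lev z 115 16 [ -54.9 -107.4  111.9] [ 6. 21.  4.]
sample
367 ((-2.752288818359375, 34.23902893066406), (63.99639129638672, 113.19268035888672), 82.75362396240234)
blade y 76.06877456810483 20
```

```bash
cat >> h.py <<'E'
def goal(tip_saw,Rg,L=.186):
    """tip in saw frame, Rg world rotation of tool -> shift in current tool axes mm, rotvec deg (tool)"""
    s=robot.read_state();R0=Ro.from_rotvec(s['orientation']).as_matrix()
    tcp=tow(tip_saw)-Rg[:,2]*L
    return (R0.T@(tcp-s['tool_pos'])*1000).round(1),np.degrees(Ro.from_matrix(R0.T@Rg).as_rotvec()).round(1),tcp.round(4)
def down(yaxis_saw,tilt=0):
    """tool pointing down, tool y along given saw dir; tilt deg: fingers lean to saw -x"""
    t=np.radians(tilt);z=np.array([-np.sin(t),0,-np.cos(t)]);y=np.array(yaxis_saw,float);x=np.cross(y,z)
    return Rs@np.stack([x,y,z],1)
def st():
    s=robot.read_state();R0=Ro.from_rotvec(s['orientation']).as_matrix()
    print('t',s['t'],'tip saw mm',(tosaw(s['tool_pos']+R0[:,2]*.186)*1000).round(1),'F saw',(s['force']@Rs).round(2),'q',s['q'].round(2),'axes saw',(Rs.T@R0).round(3).tolist())
E
python3 - <<'E'
from h import *
st()
for a in([1,0,0],[-1,0,0],[0,1,0],[0,-1,0]): print(a,goal([.0,-.042,.13],down(a)))
E
```

```text
t 0.1 tip saw mm [-250.7 -552.9  107.3] F saw [-0.97 -0.47 -0.28] q [-1.24  0.13  1.49 -0.    1.52 -0.09] axes saw [[0.844, 0.536, -0.001], [0.536, -0.844, 0.001], [0.0, -0.002, -1.0]]
[1, 0, 0] (array([ 485.4, -297.4,  -22.2]), array([ -0.1,  -0.1, -57.6]), array([ 0.5659, -0.0828,  0.4265]))
[-1, 0, 0] (array([ 485.4, -297.4,  -22.2]), array([-1.000e-01,  1.000e-01,  1.224e+02]), array([ 0.5659, -0.0828,  0.4265]))
[0, 1, 0] (array([ 485.4, -297.4,  -22.2]), array([-0.000e+00, -1.000e-01, -1.476e+02]), array([ 0.5659, -0.0828,  0.4265]))
[0, -1, 0] (array([ 485.4, -297.4,  -22.2]), array([-0.1,  0. , 32.4]), array([ 0.5659, -0.0828,  0.4265]))
```

Call:
drive_tool --moves '[0,0,0,-40,0,0,0,0,40,-25,-30,0,0,0,0,41,-25,0,0,0,0,0,41,-25,0,0,0,0,0,41,-25,0,0,0,0,0,41,-25,0,0,0,0,0,41,-25,0,0,0,0,0,41,-25,0,0,0,0]' --grip_force 20

```text
t: 0.9
tool_pos: [0.43, -0.2773, 0.4713]
orientation: [-3.075, -0.642, 0.0]
force: [0.8, -1.1, 0.7]
opening: 0.0337
gripper_force: 0.0
```

Call:
drive_tool --moves '[0,41,-25,0,0,0,0,0,41,-25,0,0,0,0,0,41,-25,0,0,0,0,0,38,-25,0,0,0,0,0,38,-22,0,0,0,0,0,0,0,0,0,0,-8.5,0,0,0,0,0,0,-8.5,0,0,0,0,0,0,-8.5]'

```text
t: 1.7
tool_pos: [0.5631, -0.087, 0.4708]
orientation: [-2.852, -1.315, 0.002]
force: [-1.0, 0.7, 0.4]
opening: 0.0008
gripper_force: 0.0
```

Call:
drive_tool --moves '[0,0,0,0,0,0,-8.5,0,0,0,0,0,0,-8.5,0,0,0,0,0,0,-8.5,0,0,0,0,0,0,-6.6,0,0,0,0,0,0,0]'

```text
t: 2.2
tool_pos: [0.5629, -0.0876, 0.471]
orientation: [-2.383, -2.046, 0.001]
force: [0.1, -0.5, 0.5]
opening: 0.0007
gripper_force: 0.0
```

```bash
python3 - <<'E'
from h import *
st();print(goal([.0,-.042,.06],down([1,0,0])))
c=cam('wrist','w1.png');print(-c['R'].T@c['t'],c['mtx'][0,0]);np.savez('/tmp/w',**c)
E
```

```text
t 2.2 tip saw mm [ -2.4 -47.2 174.5] F saw [ 0.16 -0.49  0.47] q [-0.24  0.03  1.47 -0.    1.64 -0.09] axes saw [[-0.002, 1.0, -0.001], [1.0, 0.002, 0.0], [0.0, -0.001, -1.0]]
(array([  5.2,   2.4, 114.5]), array([-0.1, -0. ,  0.1]), array([ 0.5659, -0.0828,  0.3565]))
[ 0.57374521 -0.01871424  0.45031111] 334.94548817580574
```

View pics/w1.png

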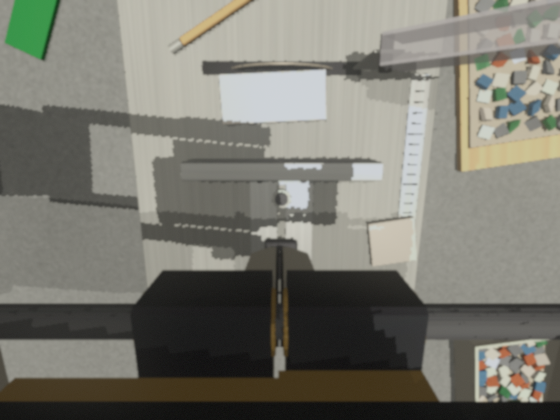

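The wrist view shows the rail at cols 181–382 and rows 162–180, the sample at cols 220–327 and rows 70–122, and the blade at row 66. The closed fingers are at col 280, behind the rail.

```bash
python3 - <<'E'
from h import *
c=dict(np.load('/tmp/w.npz'));S=tosaw(cloud(c))*1000;x,y,z=S[...,0],S[...,1],S[...,2]
f=lambda u,v,h:(tosaw(ray(c,u,v,C[2]+h))*1000).round(1)
print('rail',f(181,171,.045),f(382,171,.045),f(280,162,.045),f(280,180,.045))
print('sample',f(220,73,.008),f(327,70,.008),f(327,118,.008),f(222,123,.008),'guide head',f(281,199,.013))
m=(abs(z-45)<5)&(abs(x)<110)&(y>-60)&(y<50)
print(cv2.minAreaRect(S[m][:,:2].astype(np.float32)),np.median(z[m]))
E
```

```text
rail [-88.5 -14.5  45. ] [ 88.3 -14.   45. ] [-1.5 -6.4 45. ] [ -1.4 -22.2  45. ]
sample [-57.   71.3   8. ] [41.6 74.2  8. ] [43.2 31.7  8. ] [-56.9  26.9   8. ] guide head [ -0.3 -46.1  13. ]
((0.03385162353515625, -14.592018127441406), (179.4763641357422, 16.38148307800293), 0.1259012222290039) 43.580218678576934
```

Call:
drive_tool --moves '[0,5,2,40,0,0,0,0,0,0,40,0,0,0,0,0,0,40,0,0,0,0,0,0,20,0,0,0,0,0,0,13,0,0,0,0,0,0,0,0,0,0,0,0,0,0,0,0,0]'

```text
t: 2.95
tool_pos: [0.5661, -0.0831, 0.3197]
orientation: [2.386, 2.042, 0.001]
force: [0.5, 0.2, 0.4]
opening: 0.0004
gripper_force: 0.0
```

Call:
drive_tool --moves '[0,3,0,0,0,0,0,0,3,0,0,0,0,0,0,2,0,0,0,0,0]'

```text
t: 3.25
tool_pos: [0.5673, -0.0748, 0.3198]
orientation: [2.384, 2.043, 0.002]
force: [-0.2, -0.3, -0.4]
opening: 0.0004
gripper_force: 0.0
```

```bash
python3 - <<'E'
from h import *
st()
E
```

```text
t 3.25 tip saw mm [  0.6 -33.9  23.3] F saw [-0.16 -0.33 -0.37] q [-0.22  0.11  1.67  0.    1.36 -0.07] axes saw [[0.0, 1.0, 0.002], [1.0, -0.0, -0.0], [-0.0, 0.002, -1.0]]
```

Call:
drive_tool --moves '[0,1,0,0,0,0,0,0,1,0,0,0,0,0,0,1,0,0,0,0,0,0,1,0,0,0,0,0]'

```text
t: 3.65
tool_pos: [0.5675, -0.0719, 0.3189]
orientation: [2.385, 2.043, -0.001]
force: [-1.2, -4.7, 1.5]
opening: 0.0004
gripper_force: 3.0
```

Call:
drive_tool --moves '[0,2,0,0,0,0,0,0,2,0,0,0,0,0,0,2,0,0,0,0,0,0,2,0,0,0,0,0,0,2,0,0,0,0,0,0,2,0,0,0,0,0]'

```text
t: 4.25
tool_pos: [0.5694, -0.0601, 0.319]
orientation: [2.385, 2.042, -0.001]
force: [0.3, -6.3, 2.6]
opening: 0.0006
gripper_force: 2.9
```

Call:
drive_tool --moves '[0,2,0,0,0,0,0,0,2,0,0,0,0,0,0,2,0,0,0,0,0,0,2,0,0,0,0,0,0,1,0,0,0,0,0,0,1,0,0,0,0,0]'

```text
t: 4.85
tool_pos: [0.571, -0.0502, 0.3189]
orientation: [2.385, 2.043, -0.001]
force: [-0.6, -5.7, 1.5]
opening: 0.0004
gripper_force: 2.9
```

```bash
python3 - <<'E'
from h import *
st()
c=cam('wrist','w2.png');np.savez('/tmp/w',**c)
E
```

```text
t 4.85 tip saw mm [ 0.2 -9.3 22.4] F saw [ 0.25 -5.72  1.47] q [-0.18  0.11  1.66 -0.    1.36 -0.02] axes saw [[0.001, 1.0, 0.001], [1.0, -0.001, -0.002], [-0.002, 0.001, -1.0]]
```

View pics/w2.png

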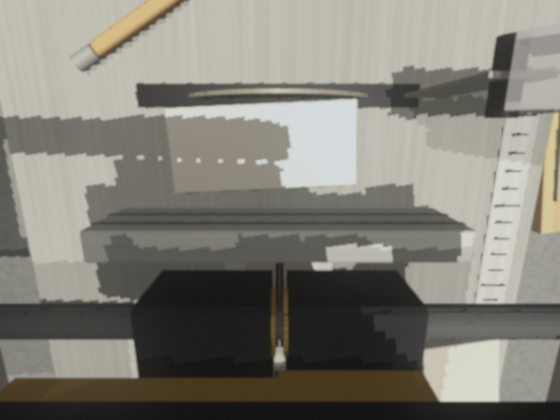

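The fence is sliding at about 5.7 N. The sample (rows 100–190) lies between the rail (row 210) and the blade (row 95).

Call:
drive_tool --moves '[0,1,0,0,0,0,0,0,1,0,0,0,0,0,0,1,0,0,0,0,0,0,1,0,0,0,0,0,0,1,0,0,0,0,0,0,1,0,0,0,0,0,0,1,0,0,0,0,0,0,1,0,0,0,0,0]'

```text
t: 5.7
tool_pos: [0.5722, -0.0424, 0.3189]
orientation: [2.385, 2.043, -0.001]
force: [-1.2, -6.3, 1.7]
opening: 0.0006
gripper_force: 2.9
```

Call:
drive_tool --moves '[0,0.7,0,0,0,0,0,0,0.7,0,0,0,0,0,0,0.6,0,0,0,0,0]'

```text
t: 6.0
tool_pos: [0.5725, -0.0404, 0.3189]
orientation: [2.385, 2.042, -0.001]
force: [-0.6, -4.9, 1.9]
opening: 0.0004
gripper_force: 3.1
```

```bash
python3 - <<'E'
from h import *
st()
E
```

```text
t 6.0 tip saw mm [ 0.2  0.6 22.4] F saw [ 0.14 -4.97  1.94] q [-0.16  0.12  1.66 -0.    1.36 -0.  ] axes saw [[0.001, 1.0, 0.001], [1.0, -0.001, -0.002], [-0.002, 0.001, -1.0]]
```

Call:
drive_tool --moves '[0,0.5,0,0,0,0,0,0,0.5,0,0,0,0,0,0,0.5,0,0,0,0,0,0,0.5,0,0,0,0,0]'

```text
t: 6.4
tool_pos: [0.5728, -0.0385, 0.3189]
orientation: [2.385, 2.042, -0.002]
force: [-1.1, -6.3, 2.1]
opening: 0.0004
gripper_force: 3.1
```

Call:
drive_tool --moves '[0,0.5,0,0,0,0,0]'

```text
t: 6.5
tool_pos: [0.5728, -0.038, 0.3189]
orientation: [2.385, 2.042, -0.001]
force: [-1.5, -5.9, 3.1]
opening: 0.0002
gripper_force: 3.1
```

Call:
drive_tool --moves '[0,0.5,0,0,0,0,0]'

```text
t: 6.6
tool_pos: [0.5729, -0.0375, 0.3189]
orientation: [2.385, 2.042, -0.002]
force: [-1.2, -6.1, 2.0]
opening: 0.0005
gripper_force: 3.1
```

Call:
drive_tool --moves '[0,0.4,0,0,0,0,0]'

```text
t: 6.7
tool_pos: [0.573, -0.0371, 0.3189]
orientation: [2.385, 2.042, -0.002]
force: [-1.0, -5.8, 2.3]
opening: 0.0006
gripper_force: 3.1
```

Call:
drive_tool --moves '[0,0.4,0,0,0,0,0]'

```text
t: 6.8
tool_pos: [0.5731, -0.0368, 0.3189]
orientation: [2.385, 2.042, -0.002]
force: [-0.4, -6.7, 3.0]
opening: 0.0004
gripper_force: 3.2
```

```bash
python3 - <<'E'
from h import *
st()
c=cam('wrist');cv2.imwrite('pics/w3.png',c['color'][40:300,60:500,::-1])
E
```

```text
t 6.8 tip saw mm [ 0.2  4.3 22.4] F saw [ 0.58 -6.64  2.95] q [-0.15  0.12  1.66 -0.    1.36  0.  ] axes saw [[0.001, 1.0, 0.001], [1.0, -0.001, -0.002], [-0.002, 0.001, -1.0]]
```

View pics/w3.png

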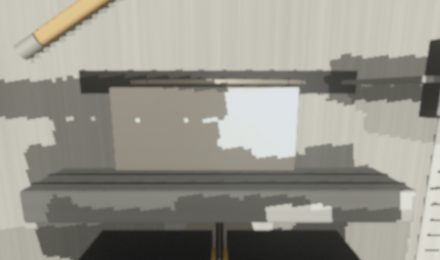

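In the crop the sample (rows 87–170) is against the fence and nearly at the blade (row 85). I'll carry on gently.

Call:
drive_tool --moves '[0,0.4,0,0,0,0,0]'

```text
t: 6.95
tool_pos: [0.5731, -0.0364, 0.3189]
orientation: [2.385, 2.042, -0.002]
force: [-1.1, -6.1, 2.0]
opening: 0.0007
gripper_force: 3.2
```

Call:
drive_tool --moves '[0,0.3,0,0,0,0,0]'

```text
t: 7.05
tool_pos: [0.5732, -0.0361, 0.3189]
orientation: [2.385, 2.042, -0.002]
force: [-1.5, -6.1, 1.6]
opening: 0.0008
gripper_force: 3.2
```

Call:
drive_tool --moves '[0,0.3,0,0,0,0,0]'

```text
t: 7.15
tool_pos: [0.5732, -0.0358, 0.3189]
orientation: [2.385, 2.042, -0.002]
force: [-0.8, -5.9, 2.6]
opening: -0.0001
gripper_force: 3.2
```

Call:
drive_tool --moves '[0,0.3,0,0,0,0,0]'

```text
t: 7.25
tool_pos: [0.5733, -0.0355, 0.3189]
orientation: [2.385, 2.042, -0.002]
force: [-1.1, -6.1, 2.2]
opening: 0.0005
gripper_force: 3.2
```

Call:
drive_tool --moves '[0,0.3,0,0,0,0,0]'

```text
t: 7.35
tool_pos: [0.5733, -0.0353, 0.3189]
orientation: [2.385, 2.042, -0.002]
force: [-1.5, -7.6, 2.5]
opening: 0.0007
gripper_force: 4.1
```

Call:
drive_tool --moves '[0,0.3,0,0,0,0,0]'

```text
t: 7.45
tool_pos: [0.5733, -0.0352, 0.319]
orientation: [2.385, 2.042, -0.003]
force: [-2.5, -10.6, 2.8]
opening: 0.0009
gripper_force: 4.7
```

Call:
drive_tool --moves '[0,0,0,0,0,0,0,0,0,0,0,0,0,0,0,0,0,0,0,0,0]'

```text
t: 7.75
tool_pos: [0.5733, -0.0353, 0.3189]
orientation: [2.385, 2.042, -0.003]
force: [-2.4, -8.8, 2.7]
opening: 0.0005
gripper_force: 4.2
```

```bash
python3 - <<'E'
from h import *
st()
for n in('wrist','scene'):
    c=cam(n);S=tosaw(cloud(c))*1000;x,y,z=S[...,0],S[...,1],S[...,2]
    m=(abs(z-45)<4)&(abs(x)<110)&(y>5)&(y<50)
    if m.sum()>50:
        print(n,[np.percentile(y[m&(abs(x-a)<12)],97).round(1) for a in(-75,-40,40,75)],[np.median(y[m&(abs(x-a)<12)]).round(1) for a in(-75,-40,40,75)])
E
```

```text
t 7.75 tip saw mm [ 0.1  5.6 22.4] F saw [-1.03 -9.1   2.66] q [-0.15  0.12  1.66 -0.    1.36  0.01] axes saw [[0.001, 1.0, 0.001], [1.0, -0.001, -0.003], [-0.003, 0.001, -1.0]]
wrist [np.float64(31.0), np.float64(31.0), np.float64(31.0), np.float64(31.0)] [np.float64(23.8), np.float64(23.9), np.float64(24.1), np.float64(24.0)]
scene [np.float64(29.4), np.float64(29.5), np.float64(29.4), np.float64(29.7)] [np.float64(28.1), np.float64(28.0), np.float64(22.3), np.float64(22.3)]
```

Call:
drive_tool --moves '[0,-1,0,0,0,0,0,0,-3,0,0,0,0,0,0,-6,0,0,0,0,0,0,0,0,-40,0,0,0,0,0,0,-45,0,0,0,0,0,0,-45,0,0,0,0,0,0,-40,0,0,8.5,0,0,0,0,0,0,8.5]'

```text
t: 8.65
tool_pos: [0.5723, -0.044, 0.4964]
orientation: [2.66, 1.658, 0.014]
force: [0.3, 0.2, 0.3]
opening: 0.0006
gripper_force: 0.0
```

Call:
drive_tool --moves '[0,0,0,0,0,0,8.5,0,0,0,0,0,0,8.5,0,0,0,0,0,0,8.5,0,0,0,0,0,0,8.5,0,0,0,0,0,0,8.5,0,0,0,0,0,0,8.5,0,0,0,0,0,0,8.5,0,0,0,0,0,0,8.5]'

```text
t: 9.45
tool_pos: [0.5717, -0.0439, 0.4883]
orientation: [-3.139, 0.114, 0.001]
force: [0.5, -0.4, -0.1]
opening: 0.0001
gripper_force: 0.0
```

```bash
python3 - <<'E'
from h import *
st()
print(goal([-.0375,-.109,.113],down([0,-1,0],48)))
c=cam('scene');S=tosaw(cloud(c))*1000;x,y,z=S[...,0],S[...,1],S[...,2]
m=(abs(z-45)<4)&(abs(x)<110)&(y>5)&(y<50)
print([np.percentile(y[m&(abs(x-a)<12)],97).round(1) for a in(-75,-40,0,40,75)])
E
```

```text
t 9.45 tip saw mm [ -0.3  -2.6 191.8] F saw [ 0.6  -0.3  -0.15] q [-0.17  0.04  1.43  0.    1.67  1.48] axes saw [[0.997, 0.081, -0.001], [0.081, -0.997, 0.0], [-0.0, -0.0, -1.0]]
(array([ 92. , 114.2, 140.2]), array([  1.9, -47.9,   4.4]), array([ 0.6552, -0.1644,  0.348 ]))
[np.float64(29.5), np.float64(29.4), np.float64(29.4), np.float64(29.0), np.float64(28.7)]
```

Call:
drive_tool --moves '[0,0,0,0,0,0,4.6,0,30,38,0,0,0,0,0,30,38,0,0,0,0,0,40,32,0,0,0,0,0,0,0,0,0,-8,0,0,0,0,0,0,-8,0,0,0,0,0,0,-8,0,0,0,0,0,0,-8,0]'

```text
t: 10.3
tool_pos: [0.6541, -0.1647, 0.4886]
orientation: [-2.97, 0.214, 0.86]
force: [-0.1, -0.1, -0.9]
opening: 0.0005
gripper_force: 0.0
```

Call:
drive_tool --moves '[0,0,0,0,0,-8,0,0,0,0,0,0,-8,0,0,0,0,0,0,0,0]'

```text
t: 10.6
tool_pos: [0.655, -0.1647, 0.4841]
orientation: [-2.801, 0.201, 1.262]
force: [1.2, -0.5, -0.7]
opening: 0.0006
gripper_force: 0.0
```

```bash
python3 - <<'E'
from h import *
st()
print(goal([-.0275,-.109,.122],down([0,-1,0],48)))
E
```

```text
t 10.6 tip saw mm [ -38.7 -110.   250.4] F saw [ 1.24 -0.27 -0.68] q [-0.29  0.78  0.62 -0.2   2.57  1.3 ] axes saw [[0.662, 0.009, -0.749], [0.008, -1.0, -0.004], [-0.749, -0.003, -0.662]]
(array([101.9,   0.3,  76.6]), array([0.2, 0.5, 0.5]), array([ 0.665, -0.166,  0.357]))
```

Call:
drive_tool --moves '[0,26,0,19,0,0,0,0,26,0,19,0,0,0,0,26,0,19,0,0,0,0,24,0,19,0,0,0,0,0,0,0,0,0,0]'

```text
t: 11.1
tool_pos: [0.6651, -0.1659, 0.3567]
orientation: [-2.806, 0.203, 1.254]
force: [0.1, -0.5, -0.2]
opening: 0.0002
gripper_force: 0.0
```

```bash
python3 - <<'E'
from h import *
st()
c=cam('scene');S=tosaw(cloud(c))*1000;x,y,z=S[...,0],S[...,1],S[...,2]
cv2.imwrite('pics/s2.png',cv2.resize(c['color'][120:260,150:330,::-1],None,fx=4,fy=4))
E
```

```text
t 11.1 tip saw mm [ -27.8 -109.7  122.2] F saw [ 0.21 -0.46 -0.25] q [-0.29  0.84  0.76 -0.15  2.37  1.36] axes saw [[0.667, 0.008, -0.745], [0.007, -1.0, -0.004], [-0.745, -0.003, -0.667]]
```

View pics/s2.png

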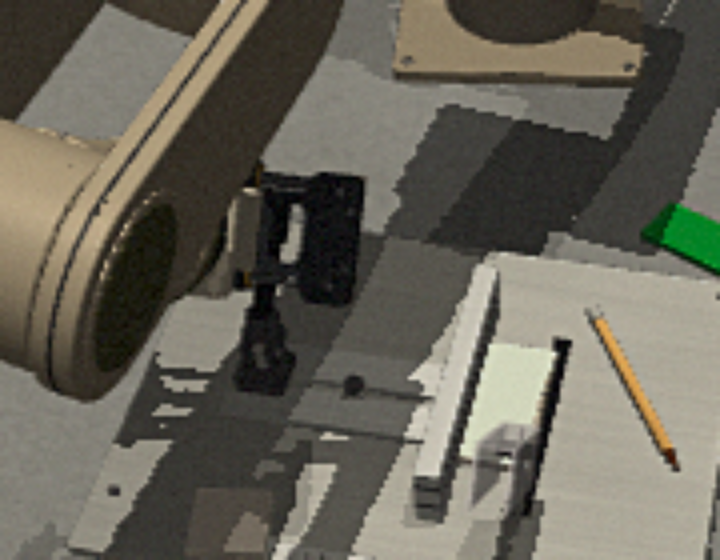

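The scene view shows the closed fingers just above the lever's paddle, at about (262,290) in the crop. The sample is snug between fence and blade.

Call:
drive_tool --moves '[0,0,0,8,0,0,0,0,0,0,8,0,0,0,0,0,0,4,0,0,0,0,0,0,2,0,0,0]'

```text
t: 11.55
tool_pos: [0.6496, -0.1637, 0.3494]
orientation: [-2.812, 0.206, 1.246]
force: [-0.9, -0.1, 0.2]
opening: 0.0007
gripper_force: 0.0
```

Call:
drive_tool --moves '[0,0,0,2,0,0,0]'

```text
t: 11.65
tool_pos: [0.6482, -0.1635, 0.3474]
orientation: [-2.811, 0.206, 1.247]
force: [0.6, -0.3, -0.7]
opening: 0.0005
gripper_force: 0.0
```

Call:
drive_tool --moves '[0,0,0,2,0,0,0]'

```text
t: 11.75
tool_pos: [0.6467, -0.1633, 0.3453]
orientation: [-2.81, 0.206, 1.249]
force: [-0.7, 0.0, 0.3]
opening: 0.0005
gripper_force: 0.0
```

```bash
cat >> h.py <<'E'
def lev():
    s=robot.read_state();R0=Ro.from_rotvec(s['orientation']).as_matrix()
    p=tosaw(s['tool_pos']+R0[:,2]*.186)*1000;v=p-[0,-109,32]
    z=Rs.T@R0[:,2]
    print('t %.2f'%s['t'],'tip',p.round(1),'r %.1f ang %.1f'%(np.hypot(v[0],v[2]),np.degrees(np.arctan2(v[2],-v[0]))),'tilt %.1f'%np.degrees(np.arctan2(-z[0],-z[2])),'F tool',(R0.T@s['force']).round(2),'q5 %.2f'%s['q'][4])
E
python3 -c "
from h import *
lev()"
```

```text
t 11.75 tip [ -45.9 -110.1  110.2] r 90.6 ang 59.6 tilt 47.9 F tool [-0.74  0.08  0.33] q5 2.31
```

Call:
drive_tool --moves '[0,3,0,2,0,0,0,0,0,0,2,0,0,0]'

```text
t: 11.95
tool_pos: [0.6457, -0.1631, 0.3391]
orientation: [-2.809, 0.206, 1.251]
force: [0.4, 0.3, 0.3]
opening: 0.0005
gripper_force: 0.0
```

Call:
drive_tool --moves '[0,0,0,1,0,0,0]'

```text
t: 12.05
tool_pos: [0.6448, -0.163, 0.3384]
orientation: [-2.809, 0.206, 1.252]
force: [0.8, -0.4, 0.1]
opening: 0.0005
gripper_force: 0.0
```

Call:
drive_tool --moves '[0,0,0,1,0,0,0]'

```text
t: 12.15
tool_pos: [0.6442, -0.1629, 0.3382]
orientation: [-2.809, 0.206, 1.25]
force: [4.1, -0.3, 3.8]
opening: 0.0007
gripper_force: 2.0
```

```bash
python3 -c "
from h import *
lev()"
```

```text
t 12.15 tip [ -48.5 -110.1  103.2] r 86.2 ang 55.8 tilt 48.0 F tool [-0.09 -0.28 -5.62] q5 2.30
```

Call:
drive_tool --moves '[0,-3.4,0,1.5,0,1,0,0,-3.4,0,1.5,0,1,0]'

```text
t: 12.35
tool_pos: [0.6374, -0.1619, 0.3418]
orientation: [-2.834, 0.208, 1.199]
force: [3.7, 0.0, 2.7]
opening: 0.0003
gripper_force: 2.1
```

Call:
drive_tool --moves '[0,-3.4,0,1.5,0,1,0,0,-3.4,0,1.5,0,1,0]'

```text
t: 12.55
tool_pos: [0.6304, -0.1608, 0.3446]
orientation: [-2.857, 0.21, 1.15]
force: [3.9, 0.3, 2.7]
opening: 0.0006
gripper_force: 2.0
```

```bash
python3 -c "
from h import *
lev()"
```

```text
t 12.55 tip [ -53.1 -110.1  100. ] r 86.3 ang 52.0 tilt 43.8 F tool [ 0.89 -0.92 -4.58] q5 2.22
```

Call:
drive_tool --moves '[0,-3.4,0,1.5,0,1,0,0,-3.4,0,1.5,0,1,0]'

```text
t: 12.75
tool_pos: [0.6234, -0.1598, 0.3469]
orientation: [-2.878, 0.211, 1.102]
force: [2.9, 1.0, 3.5]
opening: 0.0005
gripper_force: 2.1
```

Call:
drive_tool --moves '[0,-3.4,0,1.5,0,1,0,0,-3.4,0,1.5,0,1,0]'

```text
t: 12.95
tool_pos: [0.6163, -0.1587, 0.349]
orientation: [-2.899, 0.213, 1.053]
force: [2.5, 0.7, 4.4]
opening: 0.0007
gripper_force: 2.2
```

Call:
drive_tool --moves '[0,-3.4,0,1.5,0,1,0,0,-3.4,0,1.5,0,1,0]'

```text
t: 13.15
tool_pos: [0.6092, -0.1577, 0.351]
orientation: [-2.919, 0.215, 1.004]
force: [0.6, 0.6, 5.3]
opening: 0.0004
gripper_force: 2.3
```

Call:
drive_tool --moves '[0,-3.4,0,1.5,0,1,0]'

```text
t: 13.25
tool_pos: [0.6056, -0.1571, 0.3519]
orientation: [-2.928, 0.215, 0.979]
force: [1.3, 1.7, 6.3]
opening: 0.0003
gripper_force: 2.3
```

```bash
python3 -c "
from h import *
lev()"
```

```text
t 13.25 tip [ -61.2 -110.1   92.8] r 86.3 ang 44.8 tilt 37.0 F tool [-2.96 -1.84 -5.61] q5 2.09
```

Call:
drive_tool --moves '[0,-3.7,0,1.5,0,1,0,0,-3.7,0,1.5,0,1,0]'

```text
t: 13.45
tool_pos: [0.5981, -0.156, 0.3538]
orientation: [-2.948, 0.216, 0.927]
force: [2.6, 0.1, 3.8]
opening: 0.0005
gripper_force: 2.1
```

Call:
drive_tool --moves '[0,-3.6,0,1.5,0,1,0]'

```text
t: 13.55
tool_pos: [0.5944, -0.1555, 0.3546]
orientation: [-2.957, 0.217, 0.901]
force: [3.7, 0.5, 3.5]
opening: 0.0003
gripper_force: 2.1
```

```bash
python3 -c "
from h import *
lev()"
```

```text
t 13.55 tip [ -64.4 -110.1   89.7] r 86.5 ang 41.8 tilt 33.9 F tool [ 1.07 -1.06 -4.92] q5 2.03
```

Lever at about 34.5°, no bite yet. Continuing.

Call:
drive_tool --moves '[0,-3.5,0,1.5,0,1,0,0,-3.5,0,1.5,0,1,0]'

```text
t: 13.75
tool_pos: [0.587, -0.1544, 0.3558]
orientation: [-2.974, 0.218, 0.85]
force: [3.3, 0.9, 1.9]
opening: 0.0004
gripper_force: 2.0
```

Call:
drive_tool --moves '[0,-3.5,0,1.5,0,1,0]'

```text
t: 13.85
tool_pos: [0.5833, -0.1538, 0.3564]
orientation: [-2.983, 0.219, 0.824]
force: [4.3, 1.2, 2.3]
opening: 0.0004
gripper_force: 2.0
```

```bash
python3 -c "
from h import *
lev()"
```

```text
t 13.85 tip [ -67.4 -110.1   86.3] r 86.6 ang 38.9 tilt 30.9 F tool [ 2.3  -1.83 -4.11] q5 1.98
```

Call:
drive_tool --moves '[0,-3.3,0,1.5,0,1,0,0,-3.3,0,1.5,0,1,0]'

```text
t: 14.05
tool_pos: [0.576, -0.1528, 0.3573]
orientation: [-2.999, 0.22, 0.773]
force: [2.2, 2.1, 3.7]
opening: 0.0006
gripper_force: 2.1
```

Call:
drive_tool --moves '[0,-3.4,0,1.5,0,1,0]'

```text
t: 14.15
tool_pos: [0.5723, -0.1522, 0.3576]
orientation: [-3.007, 0.221, 0.748]
force: [2.8, 2.3, 3.3]
opening: 0.0008
gripper_force: 2.1
```

```bash
python3 -c "
from h import *
lev()"
```

```text
t 14.15 tip [ -70.1 -110.2   82.8] r 86.6 ang 35.9 tilt 27.9 F tool [ 0.62 -2.73 -4.11] q5 1.92
```

Call:
drive_tool --moves '[0,-3.4,-0.2,1.5,0,1,0,0,-3.4,-0.2,1.5,0,1,0]'

```text
t: 14.35
tool_pos: [0.565, -0.1509, 0.3581]
orientation: [-3.022, 0.222, 0.696]
force: [1.5, -0.6, 4.3]
opening: 0.0004
gripper_force: 2.2
```

Call:
drive_tool --moves '[0,-3.4,-0.1,1.5,0,1,0]'

```text
t: 14.45
tool_pos: [0.5613, -0.1503, 0.3583]
orientation: [-3.029, 0.223, 0.67]
force: [0.4, 0.4, 5.1]
opening: 0.0003
gripper_force: 2.3
```

```bash
python3 -c "
from h import *
lev()"
```

```text
t 14.45 tip [ -72.6 -110.1   79.1] r 86.6 ang 33.0 tilt 24.9 F tool [-1.78 -0.44 -4.74] q5 1.86
```

Call:
drive_tool --moves '[0,-3.6,0,1.5,0,1,0,0,-3.6,0,1.5,0,1,0]'

```text
t: 14.65
tool_pos: [0.5537, -0.1492, 0.3587]
orientation: [-3.043, 0.224, 0.616]
force: [1.8, -0.1, 6.1]
opening: 0.0005
gripper_force: 2.9
```

Call:
drive_tool --moves '[0,-3.5,0,1.5,0,1,0]'

```text
t: 14.75
tool_pos: [0.55, -0.1487, 0.3588]
orientation: [-3.05, 0.225, 0.59]
force: [1.6, 0.1, 7.0]
opening: 0.0004
gripper_force: 3.4
```

```bash
python3 -c "
from h import *
lev()"
```

```text
t 14.75 tip [ -74.9 -110.    75.7] r 86.8 ang 30.3 tilt 21.9 F tool [-1.12 -0.37 -7.08] q5 1.81
```

The bite is starting at a lever angle of about 24°. Smaller steps from here.

Call:
drive_tool --moves '[0,-3.5,0,1.5,0,1,0]'

```text
t: 14.85
tool_pos: [0.5463, -0.1481, 0.3589]
orientation: [-3.056, 0.225, 0.563]
force: [1.4, -0.5, 8.6]
opening: 0.0001
gripper_force: 3.7
```

Call:
drive_tool --moves '[0,-3.5,0,1.5,0,1,0]'

```text
t: 14.95
tool_pos: [0.5426, -0.1475, 0.3589]
orientation: [-3.062, 0.225, 0.536]
force: [2.8, -0.1, 8.7]
opening: 0.0002
gripper_force: 4.5
```

```bash
python3 -c "
from h import *
lev()"
```

```text
t 14.95 tip [ -76.3 -110.1   73.5] r 86.8 ang 28.5 tilt 19.9 F tool [-0.37 -0.31 -9.1 ] q5 1.77
```

Call:
drive_tool --moves '[0,-3.5,0,1.5,0,1,0]'

```text
t: 15.05
tool_pos: [0.5388, -0.147, 0.3588]
orientation: [-3.068, 0.226, 0.509]
force: [1.1, 0.3, 9.1]
opening: 0.0006
gripper_force: 4.3
```

Call:
drive_tool --moves '[0,-3.4,0,1.5,0,1,0]'

```text
t: 15.15
tool_pos: [0.5352, -0.1464, 0.3588]
orientation: [-3.074, 0.226, 0.482]
force: [1.1, 0.6, 11.5]
opening: 0.0007
gripper_force: 5.6
```

```bash
python3 -c "
from h import *
lev()"
```

```text
t 15.15 tip [ -77.6 -110.1   71.2] r 86.9 ang 26.8 tilt 17.8 F tool [ -2.53  -0.78 -11.23] q5 1.73
```

Call:
drive_tool --moves '[0,-3.8,0,1.5,0,1,0]'

```text
t: 15.25
tool_pos: [0.5313, -0.1458, 0.3585]
orientation: [-3.079, 0.226, 0.455]
force: [1.6, -0.6, 6.5]
opening: 0.0004
gripper_force: 3.1
```

Call:
drive_tool --moves '[0,-3.6,0,1.5,0,1,0]'

```text
t: 15.35
tool_pos: [0.5275, -0.1453, 0.3579]
orientation: [-3.084, 0.227, 0.428]
force: [2.5, 0.3, 9.3]
opening: 0.0005
gripper_force: 4.5
```

```bash
python3 -c "
from h import *
lev()"
```

```text
t 15.35 tip [ -79.  -110.1   68.4] r 87.0 ang 24.8 tilt 15.8 F tool [-0.17 -0.67 -9.57] q5 1.70
```

Call:
drive_tool --moves '[0,-3.6,0,1.5,0,1,0]'

```text
t: 15.45
tool_pos: [0.5238, -0.1447, 0.3578]
orientation: [-3.089, 0.227, 0.4]
force: [3.7, 0.6, 10.8]
opening: 0.0005
gripper_force: 5.6
```

Call:
drive_tool --moves '[0,-3.5,0,1.5,0,1,0]'

```text
t: 15.55
tool_pos: [0.5201, -0.1442, 0.3577]
orientation: [-3.094, 0.228, 0.373]
force: [2.2, 1.1, 12.7]
opening: 0.0005
gripper_force: 6.8
```

```bash
python3 -c "
from h import *
lev()"
```

```text
t 15.55 tip [ -80.  -110.1   66.5] r 87.1 ang 23.3 tilt 13.7 F tool [ -1.11  -1.38 -12.85] q5 1.66
```

Call:
drive_tool --moves '[0,-3.6,0,1.5,0,1,0]'

```text
t: 15.65
tool_pos: [0.5164, -0.1436, 0.3575]
orientation: [-3.099, 0.228, 0.345]
force: [3.0, 1.7, 15.4]
opening: 0.0004
gripper_force: 7.9
```

```bash
python3 -c "
from h import *
lev()"
```

```text
t 15.65 tip [ -80.5 -110.1   65.6] r 87.2 ang 22.7 tilt 12.7 F tool [ -0.76  -2.06 -15.57] q5 1.64
```

Call:
drive_tool --moves '[0,-1.8,-0.3,0.8,0,0.5,0]'

```text
t: 15.75
tool_pos: [0.5146, -0.1432, 0.3576]
orientation: [-3.101, 0.228, 0.33]
force: [2.9, -0.2, 16.5]
opening: 0.0007
gripper_force: 8.1
```

Call:
drive_tool --moves '[0,0,0,0,0,0,0]'

```text
t: 15.85
tool_pos: [0.5146, -0.1432, 0.3576]
orientation: [-3.101, 0.228, 0.331]
force: [2.7, -0.2, 13.6]
opening: 0.0004
gripper_force: 7.1
```

```bash
python3 -c "
from h import *
lev()"
```

```text
t 15.85 tip [ -80.6 -110.    65.3] r 87.2 ang 22.4 tilt 12.2 F tool [ -0.19  -0.15 -13.88] q5 1.63
```

Call:
drive_tool --moves '[0,-1.8,0,0.8,0,0.5,0]'

```text
t: 15.95
tool_pos: [0.5129, -0.1429, 0.3568]
orientation: [-3.103, 0.228, 0.318]
force: [1.2, -0.1, 2.7]
opening: 0.0005
gripper_force: 1.5
```

Call:
drive_tool --moves '[0,-1.8,0,0.8,0,0.5,0]'

```text
t: 16.05
tool_pos: [0.5106, -0.1425, 0.355]
orientation: [-3.104, 0.228, 0.307]
force: [4.0, -1.5, 3.5]
opening: 0.0001
gripper_force: 1.9
```

```bash
python3 -c "
from h import *
lev()"
```

```text
t 16.05 tip [ -82.  -109.9   62.1] r 87.3 ang 20.1 tilt 11.3 F tool [ 3.37  0.9  -4.27] q5 1.61
```

The force suddenly dropped, so I'm taking a look.

```bash
python3 - <<'E'
from h import *
c=cam('scene')
cv2.imwrite('pics/s3.png',cv2.resize(c['color'][140:260,160:320,::-1],None,fx=5,fy=5,interpolation=cv2.INTER_CUBIC))
lev()
S=tosaw(cloud(c))*1000;x,y,z=S[...,0],S[...,1],S[...,2]
m=(z>22)&(x>-75)&(x<20)&(abs(y+109)<8);L=S[m]
for a in range(-70,15,10):
    q=L[abs(L[:,0]-a)<5]
    if len(q)>2:print(a,len(q),np.median(q,0).round(1))
E
```

```text
t 16.10 tip [ -82.4 -109.8   61.6] r 87.5 ang 19.8 tilt 11.3 F tool [ 2.92  0.69 -4.06] q5 1.61
-70 63 [ -68.4 -109.6   70.2]
-60 41 [ -62.5 -107.5   87. ]
-50 17 [ -49.6 -107.4   51.8]
-40 46 [ -38.6 -110.5  160.1]
-30 108 [ -30.2 -108.3  164.5]
-20 44 [ -20.2 -108.2  100.5]
-10 88 [ -10.8 -109.   233.1]
0 135 [   1.7 -108.6  267.8]
10 205 [   9.8 -109.2  320.1]
```

View pics/s3.png

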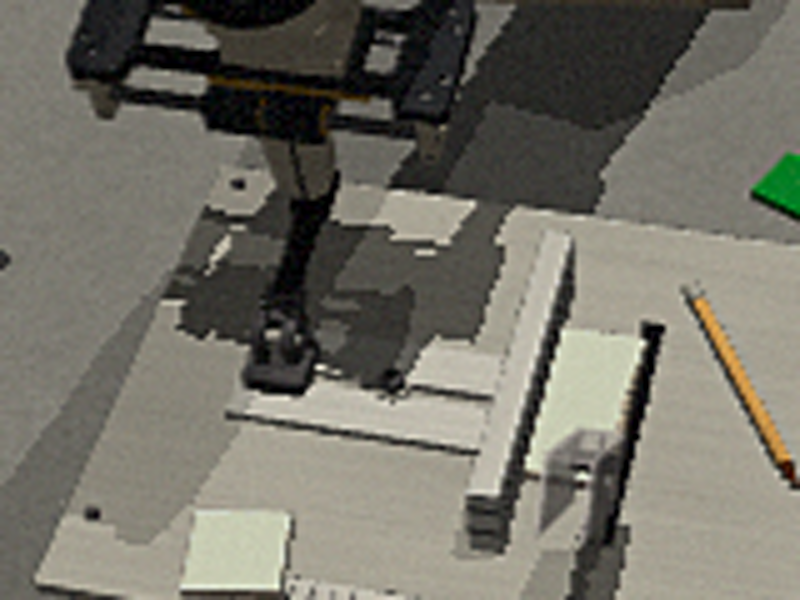

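The fingers still sit on the paddle at crop (315,200), and the sample is snug. The earlier stiffness was a sticking spot, so I'll keep feeling for the real bite.

Call:
drive_tool --moves '[0,-3.0,0,1.5,0,1,0]'

```text
t: 16.2
tool_pos: [0.507, -0.142, 0.3535]
orientation: [-3.107, 0.229, 0.285]
force: [-0.8, -0.0, 8.6]
opening: 0.0006
gripper_force: 4.4
```

Call:
drive_tool --moves '[0,-3.0,0,1.5,0,1,0]'

```text
t: 16.3
tool_pos: [0.5035, -0.1415, 0.3528]
orientation: [-3.111, 0.229, 0.259]
force: [-3.3, 0.1, 11.8]
opening: 0.0008
gripper_force: 6.2
```

```bash
python3 -c "
from h import *
lev()"
```

```text
t 16.30 tip [ -83.4 -109.8   58.9] r 87.6 ang 17.8 tilt 9.5 F tool [ -5.16   0.4  -11.09] q5 1.58
```

Call:
drive_tool --moves '[0,-4.0,0,1.0,0,1,0]'

```text
t: 16.4
tool_pos: [0.4997, -0.1409, 0.3529]
orientation: [-3.115, 0.229, 0.229]
force: [0.8, -0.8, 11.5]
opening: 0.0003
gripper_force: 6.0
```

Call:
drive_tool --moves '[0,-0.5,0,0.5,0,0,0]'

```text
t: 16.5
tool_pos: [0.4993, -0.1408, 0.3529]
orientation: [-3.115, 0.229, 0.226]
force: [3.6, -1.2, 10.8]
opening: 0.0002
gripper_force: 5.5
```

```bash
python3 -c "
from h import *
lev()"
```

```text
t 16.50 tip [ -83.7 -109.8   58.3] r 87.8 ang 17.5 tilt 8.3 F tool [  2.12   0.71 -11.18] q5 1.56
```

Call:
drive_tool --moves '[0,-0.1,0,0.8,0,0,0]'

```text
t: 16.6
tool_pos: [0.4993, -0.1408, 0.3524]
orientation: [-3.115, 0.229, 0.227]
force: [1.6, -0.9, 13.7]
opening: 0.0004
gripper_force: 6.7
```

Call:
drive_tool --moves '[0,-0.1,0,0.8,0,0,0]'

```text
t: 16.7
tool_pos: [0.4991, -0.1408, 0.3518]
orientation: [-3.115, 0.229, 0.227]
force: [0.2, 0.3, 15.7]
opening: 0.0009
gripper_force: 7.6
```

```bash
python3 -c "
from h import *
lev()"
```

```text
t 16.70 tip [ -84.1 -109.8   57.2] r 87.8 ang 16.7 tilt 8.3 F tool [ -2.12  -0.35 -15.55] q5 1.56
```

Call:
drive_tool --moves '[0,-0.4,0,0.7,0,0,0]'

```text
t: 16.8
tool_pos: [0.4988, -0.1408, 0.3514]
orientation: [-3.115, 0.229, 0.226]
force: [2.8, 1.4, 16.2]
opening: 0.0003
gripper_force: 7.9
```

Call:
drive_tool --moves '[0,0,0,0,0,0,0,0,0,0,0,0,0,0]'

```text
t: 17.0
tool_pos: [0.4988, -0.1408, 0.3513]
orientation: [-3.115, 0.229, 0.226]
force: [1.3, 0.1, 13.7]
opening: 0.0004
gripper_force: 7.2
```

```bash
python3 -c "
from h import *
lev()"
```

```text
t 17.00 tip [ -84.3 -109.8   56.8] r 87.8 ang 16.4 tilt 8.3 F tool [ -0.69  -0.24 -13.78] q5 1.56
```

Call:
drive_tool --moves '[0,-0.1,0,0.8,0,0,0]'

```text
t: 17.1
tool_pos: [0.4986, -0.1407, 0.3508]
orientation: [-3.115, 0.229, 0.226]
force: [-0.1, 0.6, 18.1]
opening: 0.0006
gripper_force: 8.9
```

Call:
drive_tool --moves '[0,-0.1,0,0.5,0,0,0]'

```text
t: 17.2
tool_pos: [0.4985, -0.1407, 0.3506]
orientation: [-3.115, 0.229, 0.226]
force: [0.1, 0.0, 18.1]
opening: 0.0001
gripper_force: 9.2
```

```bash
python3 -c "
from h import *
lev()"
```

```text
t 17.20 tip [ -84.5 -109.9   56. ] r 87.9 ang 15.9 tilt 8.3 F tool [ -2.54  -0.   -17.88] q5 1.56
```

Call:
drive_tool --moves '[0,0,0,0,0,0,0,0,0,0,0,0,0,0]'

```text
t: 17.4
tool_pos: [0.4985, -0.1407, 0.3506]
orientation: [-3.115, 0.229, 0.226]
force: [0.7, 0.3, 17.4]
opening: 0.0007
gripper_force: 8.5
```

Call:
drive_tool --moves '[0,-0.3,0,0.5,0,0,0]'

```text
t: 17.5
tool_pos: [0.4982, -0.1406, 0.3503]
orientation: [-3.115, 0.229, 0.225]
force: [1.7, 0.2, 19.0]
opening: 0.0003
gripper_force: 9.4
```

```bash
python3 -c "
from h import *
lev()"
```

```text
t 17.50 tip [ -84.7 -109.8   55.8] r 87.9 ang 15.7 tilt 8.3 F tool [ -1.04  -0.4  -19.03] q5 1.55
```

It holds at 17–19 N with hardly any movement, so it's tight. Backing off along the tool axis.

Call:
drive_tool --moves '[0,0,0,-1,0,0,0,0,0,0,-4,0,0,0,0,0,0,-30,0,0,0,0,0,0,-45,0,0,0,0,0,0,-45,0,0,0,0,0,0,0,0,0,0]'

```text
t: 18.1
tool_pos: [0.5167, -0.1434, 0.4777]
orientation: [-3.117, 0.229, 0.219]
force: [0.7, 0.2, 0.6]
opening: 0.0005
gripper_force: 0.0
```

```bash
python3 - <<'E'
from h import *
lev()
c=cam('scene');S=tosaw(cloud(c))*1000;x,y,z=S[...,0],S[...,1],S[...,2]
cv2.imwrite('pics/s4.png',cv2.resize(c['color'][140:260,160:320,::-1],None,fx=5,fy=5,interpolation=cv2.INTER_CUBIC))
m=(abs(z-45)<4)&(abs(x)<110)&(y>5)&(y<50)
print([np.percentile(y[m&(abs(x-a)<12)],[3,97]).round(1) for a in(-75,-40,0,40,75)])
m=(z>22)&(z<100)&(abs(y+109)<8);L=S[m]
for a in range(-100,15,10):
    q=L[abs(L[:,0]-a)<5]
    if len(q)>2:print(a,len(q),np.median(q,0).round(1))
E
```

```text
t 18.10 tip [ -65.2 -109.9  183. ] r 164.5 ang 66.6 tilt 8.0 F tool [ 0.54 -0.3  -0.69] q5 1.78
[array([13.9, 29.1]), array([14.5, 29.1]), array([14.5, 29.1]), array([14.3, 29.1]), array([14. , 29.2])]
-90 18 [ -89.5 -109.    59.3]
-80 18 [ -80.3 -108.5   57.8]
-70 25 [ -69.7 -106.8   55.5]
-60 21 [ -59.7 -108.7   51.1]
-50 17 [ -50.2 -107.3   49.5]
-40 19 [ -40.3 -107.7   47.8]
-30 18 [ -29.7 -108.7   45.1]
-20 20 [ -19.3 -109.4   43.6]
-10 22 [ -10.2 -109.1   41.7]
0 30 [   1.7 -110.9   37.3]
10 16 [   7.9 -109.2   30.8]
```

View pics/s4.png

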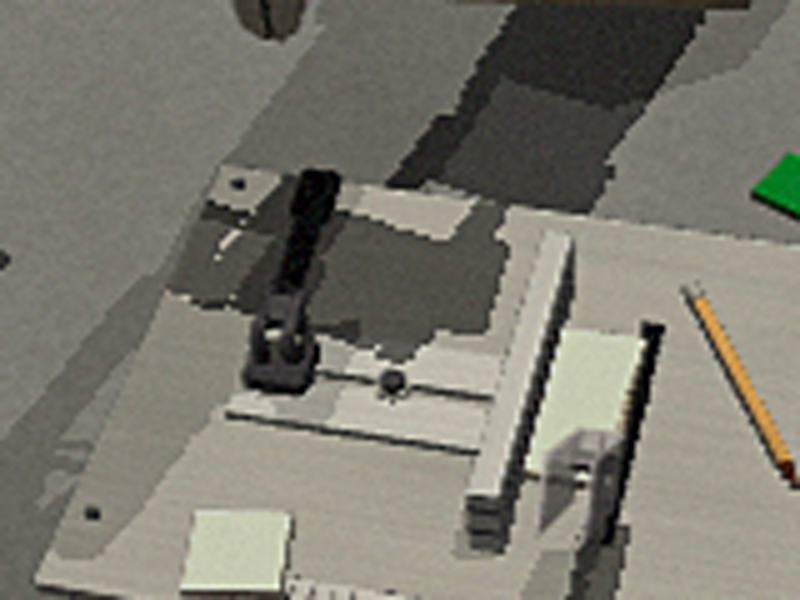

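The lever stayed down at about 9–10°. The fence is square with its face at 29 mm (45 mm from the blade), the sample is snug and the robot is clear. Handing in.

```bash
python3 -c "
from plant import robot
print(robot.close_job())"
```

```text
the job is handed in; nothing more can be done
None
```

I slid the fence up until the sample was nipped square against the blade, locked it by pressing the cam lever to 17–19 N, and handed the job in; the hand-in returned no verdict.

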